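# Open the combination padlock in the jig and hold it up

### The job

Push the loose combination padlock along the jig plate until it sits fully home and square against both stops, the low front bar and the side rail, with its shackle over the bar. Leave it seated there while you turn its dial clockwise until the dial rests in the click where its pointer ridge points straight at the shackle, then pull the shackle out as far as it goes. Lift the opened lock and finish while still holding it up in the air, more than 12 cm above the bench and at rest, with everything else left where it lay.

Things in the scene. Friction and masses are not known exactly. Their poses are not given: they have to be found in the camera images.
- jig: Fixed steel jig on the bench, turned up to 26 degrees. Origin: on the bench top below where the seated lock's centre belongs; z up. Plate 6 mm thick, x -85 to 115, y -120 to 50 (mm, own frame). Two stops stand on it: a front bar and a side rail. The seated lock's origin is at (0, 0, 6), axes parallel to the jig's, shackle to -x over the bar.
- bar_face (a point): Middle of the top edge of the front bar's stop face: at (-32, 0, 17) mm in the jig's frame. The face looks to the jig's +x; the bar is 12 mm thick, runs along y from -35 to 35 and stands 11 mm above the plate.
- rail_face (a point): A point on the top edge of the side rail's stop face: at (18, 30, 28) mm in the jig's frame. The face looks to the jig's -y; the rail is 12 mm thick, runs along x from -32 to 68 and stands 22 mm above the plate.
- lock: Loose padlock, 0.37 kg (varies), flat on the jig plate, its centre 16 to 42 mm short of home in x and y, up to 17 degrees off square. Origin: centre of the underside of its metal body; z up. Body 64 (x) by 60 (y) by 32 mm high. Steel shackle out of its -x face; black round dial on its top, on the axis x = 4, y = 0 mm. Seated, its -x face is on the front bar and its +y face on the rail.
- dial (a joint): Dial angle, rad: 0 when the steel ridge on its top points to the lock's -x, straight at the shackle. Grows clockwise seen from above; starts at -1.5 to -0.6 (turn clockwise). Range -1.75 to 0.8. A spring pawl clicks every 0.349 rad (20 degrees), one click at 0; let go, it settles in the nearest click (0.1 N m to leave one). Only in the click at 0 can the shackle move.
- shackle (a joint): How far the shackle is pulled out, m: 0 locked, 0.018 fully open (end stop). It slides along the lock's -x with about 3 N of friction and stays where it is left.
- dial_grip (a point): Point on the dial's axis, 48 mm above the lock's underside; turns with the dial. The dial is a knurled knob 38 mm across, from 34 to 56 mm above the underside (the body's top is at 32 mm), with the 3 mm pointer ridge above.
- shackle_grip (a point): Midway between the shackle's straight legs, 20 mm above the lock's underside and 56 mm to -x of its centre while locked; moves with the shackle. The shackle is a level U of 8 mm steel rod, 42 mm wide over the legs (26 mm between them); the bow ends 20 mm beyond this point, the straight legs 2 mm beyond.
- knife: Bystander: kitchen knife lying beyond the side rail, about 250 mm long, 18 mm thick.
- whetstone: Bystander: grey stone 50 by 150 by 25 mm, lying beyond the jig's +x edge.
- hasp: Bystander: slotted steel hasp plate 75 by 40 mm and 15 mm high at its hinge, on the bench by the jig's -y edge.
- hex_key: Bystander: L-shaped hex key 75 by 20 mm, 6 mm thick, lying on the jig plate's corner at +x, -y.
- wrench: Bystander: flat wrench on the bench off the jig's -y edge.
- tin: Bystander: round tin 60 mm across, 60 mm high, off the jig's +x, +y corner.
- hammer: Bystander: hammer lying on the bench to the robot's left.

How it is judged:
On the way, in this order (a step that is already met when the one before it is completed fails the run):
1. the lock sits home and square against both stops, dial not yet turned to the shackle (x of lock in the frame of jig between -0.003 and 0.003 m and y of lock in the frame of jig between -0.003 and 0.003 m and z of lock in the frame of jig below 0.009 m and angle between the x axis of lock and the x axis of jig, either way round below 0.06 rad and value of joint dial below -0.2 rad), for 0.2 s.
2. the dial is in the click at the shackle, the lock still in the stops (within 6 mm), the shackle still in (value of joint dial between -0.12 and 0.12 rad and x of lock in the frame of jig below 0.006 m and y of lock in the frame of jig above -0.006 m and z of lock in the frame of jig below 0.01 m and value of joint shackle below 0.004 m), for 0.2 s.
3. the shackle is pulled out (value of joint shackle above 0.0145 m), for 0.2 s.
At the end, for the whole second after the job is handed in: The shackle is at least 14.5 mm out, the lock is held by the fingers with body, dial and shackle more than 12 cm above the bench, it is at rest (under 5 cm/s) and touches nothing of the jig; the bystanders lie within 20 mm of where they were (value of joint shackle above 0.0145 m and height (world z) of each of lock, dial_grip, shackle_grip above 0.12 m and contact force between the fingers and lock above 1 N and linear speed of lock below 0.05 m/s and contact force between lock and jig below 0.1 N); the arm keeps its last pose, push and grip.
It fails at once if a bystander is moved by more than 20 mm (distance of any of knife, whetstone, hasp, hex_key, wrench, tin, hammer from where it was at the start of the episode above 0.02 m).
It also fails if it takes over 72 s, if anything falls off the work surface, if the arm or the gripper's body presses on something with over 40 N, if the wrist force passes 120 N, or if a joint passes its speed limit or range.

### The arm

A 6-joint arm with a two-finger parallel gripper is mounted at the origin on the work surface. World frame = base frame: x ahead of the robot, y to its left, z up, the work surface at z = 0. Lengths are in m, angles in rad, forces in N, time in s.
With the tool pointing down it reaches from about 0.3 to 0.875 m from the base axis. Payload 6.4 kg.
Tool frame: the origin (TCP) lies at the very end of the fingers, on their centre line; the grasp point (between the pads) lies 19 mm behind it; z points along the fingers, y is the line along which they close (so a half turn about z gives the same grasp; the last joint's range is limited). The gripper opens to 85 mm and grips with 20 to 120 N. Pads are 22 mm wide; open, the fingers measure 114 mm over their backs; the gripper's body (76 mm by 85 mm) begins 54 mm behind the grasp point. The pads swing forward as they close: fully open they stand 13 mm farther back than shut.
Start: joints at [-1.507, 0.181, 1.607, -0, 1.354, -0.206], TCP at [0.153, -0.554, 0.231] pointing down, gripper open.
Joint ranges: [-2.99, 2.99], [-0.89, 2.07], [0.3, 2.58], [-1.14, 4.28], [0, 2.63], [-3.12, 3.12]. Speed limits (rad/s): [2.57, 2.57, 3.01, 3.14, 3.14, 3.14].

### API

Orientations are given as a unit quaternion [w, x, y, z].
In Python, from bench import ctrl gives the robot as it stands.
- The arm moves only by the tool jog_arm, never from a script. Its argument "series" is a list that holds one entry, the list of rows, each a list of 7 numbers: the shift along the tool's x, y, z in mm, then the turn, a rotation vector about the tool's x, y, z in rad, then the finger opening in mm, from 0 to 85.4. In form: [[[tx, ty, tz, rx, ry, rz, gripper], ...]]. A call has exactly 10 rows; each row shifts and turns the commanded pose from where the row before left it, along the tool's axes as they then stand; what a row does not reach is not made up. A row lasts 1/10 s, in which the tool goes at most 50 mm and 8.59 degrees, less where a joint would pass 70% of its speed; a pose out of reach is approached as far as the arm can. A call with a gripper value outside its range is refused whole. The fingers move at their own pace and stop on an object; the grip force is fixed at half the most. Time passes only in rows, so rows that do not move let the fingers close, or fill a call up. It gives the time, the measured TCP pose, the force, the opening and the grip force at its end, in the units of the state.
- ctrl.get_obs(): the state, without advancing time (a new reading comes with each control period).
- ctrl.camera(name): name is "scene" or "top" or "wrist"; returns a dict with "frame" (480x640x3 uint8, blue, green, red), "z_map" (480x640 float32, m along the optical axis (not along the pixel's ray), 0 where there is no reading), "fx", "fy", "cx", "cy" (pixels), "xyz" and "rotation" of the camera in the world. Camera axes: x right, y down, z forward; pixel columns grow to the right and rows downward; lengths in m; the calibration is good to about 2 mm. A picture is of the moment at which its call begins.
- ctrl.hand_in(): hands the job in; it is judged then, once.
The state is a dict: "time_s": time; "q": joint angles; "dq": joint speeds; "joint_efforts": joint torques, N m; "eef_pos": TCP position; "eef_rot": TCP orientation; "wrist_force": force on the tool from outside, world axes, zero at the start; "torque": the same for the moment, N m; "opening": opening from 0.0 (shut) to 1.0 (fully open); "grasp_force": force on a finger pad.
Only numpy, scipy, OpenCV 4.12 (cv2) and the standard library are available. Lean on these libraries where they do the work, as an engineer would, in place of code of your own. Each camera call takes 0.05 s, during which the arm holds its last target. There are 200 camera calls.

## Working session

There is one attempt and no reset: what is moved stays moved. The work goes in short steps, Python scripts to look and compute and a tool call to move; the robot and the scene stay as the last step left them, time stands still between calls to the robot, and variables do not carry over. Pictures are saved under pics/ and viewed, at most 10 in all, crops included, and the job is handed in when it is done.

Besides the shell and the picture viewer there is one more tool, called as name(argument=value, ...), one argument or row to a line, values as JSON. jog_arm: Moves the arm, as the interface text tells. Its arguments: {"type":"object","properties":{"series":{"type":"array"}},"required":["series"]}

```bash
mkdir -p pics; ls
python3 - <<'E'
from bench import ctrl
import cv2,pickle
o=ctrl.get_obs();print(o)
for n in("top","scene"):
    c=ctrl.camera(n);pickle.dump(c,open(f"{n}0.pkl","wb"));cv2.imwrite(f"pics/{n}0.png",c["frame"])
    print(n,c["fx"],c["cx"],c["cy"],c["xyz"],c["rotation"])
E
```

```text
pics
{'time_s': 0.0, 'q': array([-1.50730897e+00,  1.81526572e-01,  1.60804403e+00,  1.57144905e-05,
        1.35378090e+00, -2.06310266e-01]), 'dq': array([-0.00017752, -0.00248119, -0.00013773, -0.00030695,  0.00053732,
        0.00051682]), 'joint_efforts': array([-3.67555491e-03, -4.44879520e+01, -3.51335120e+01, -4.31689077e-04,
        8.97276273e-03, -6.51221967e-06]), 'eef_pos': array([ 0.15323796, -0.55362126,  0.23037487]), 'eef_rot': array([-8.76637723e-04,  9.90914790e-01,  1.34488308e-01,  7.03996666e-05]), 'wrist_force': array([-0.56559617,  0.30547495,  0.16918779]), 'torque': array([-0.02083416,  0.04008618, -0.00073602]), 'grasp_force': 0.0, 'opening': 1.002763828294898}
top 470.84877129392686 315.2123281947015 242.48399693018953 [0.53899776 0.07321978 0.98157357] [-0.02515905  0.71125581 -0.70172023  0.03272464]
scene 462.94074624225385 312.64053482453454 238.90499904805276 [ 1.01507964 -0.42914649  0.58270463] [-0.40196084  0.85098658  0.30660815 -0.14227007]
```

View pics/top0.png

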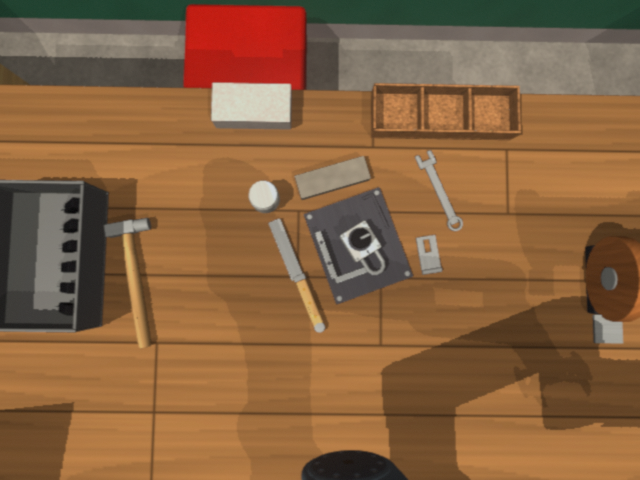

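View pics/scene0.png

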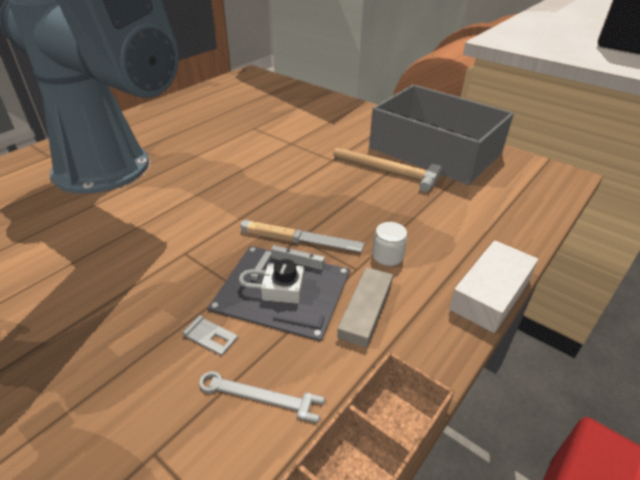

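```bash
cat > h.py <<'E'
import numpy as np,cv2,pickle
from scipy.spatial.transform import Rotation as R
def rot(q): return R.from_quat(np.roll(q,-1))
def cloud(c):
    v,u=np.mgrid[:480,:640];z=c["z_map"].astype(float)
    p=np.stack([(u-c["cx"])/c["fx"]*z,(v-c["cy"])/c["fy"]*z,z],-1)
    p=rot(c["rotation"]).apply(p.reshape(-1,3)).reshape(480,640,3)+c["xyz"]
    p[z<=0]=np.nan
    return p
def rect(pts):
    (a,b),(w,h),t=cv2.minAreaRect((pts[:,:2]*1000).astype(np.float32))
    return np.round([a,b,w,h,t],1)
E
python3 - <<'E'
from h import *
c=pickle.load(open("top0.pkl","rb"));p=cloud(c)
def z(u,v):return np.round(p[v,u]*1000,1)
print("bench",z(300,400),z(250,330),"plate",z(395,260),z(385,215),"bar",z(350,272),"rail",z(325,255),"body",z(375,230),z(346,246),"dial",z(360,238))
b=p[180:310,295:420].reshape(-1,3)
g=b[:,2]
for lo,hi in((.003,.2),(.033,.042),(.05,.08),(.022,.031),(.013,.020)):
    m=(g>lo)&(g<hi);print(lo,hi,m.sum(),rect(b[m]),np.round(np.mean(b[m],0)*1000,1))
E
```

```text
bench [297.4  90.   -0.8] [437.1 195.1  -0.6] plate [ 585.  -103.1    4.7] [678.4 -81.4   9.5] bar [558.6  -8.7  15.5] rail [592.1  43.4  29.4] body [646.8 -60.8   8.2] [611.    0.9  28.2] dial [624.6 -24.   61.4]
0.003 0.2 9220 [617.8 -25.5 270.2 262.    0.9] [619.7 -13.4  13.6]
0.033 0.042 607 [606.7 -12.6  94.1 108.8  16.6] [618.  -27.9  37.9]
0.05 0.08 309 [624.9 -25.2  37.6  37.6  44.9] [624.7 -25.3  61.8]
0.022 0.031 1097 [620.3  10.8 263.4 172.5   3.5] [672.5  33.8  26.4]
0.013 0.02 630 [616.6   9.9 266.5 190.2   0.9] [550.9  45.   16.9]
```

jog_arm(
  series=[
    [[28.6,-19.1,-2.5,0,0,0,85],[28.6,-19.1,-2.5,0,0,0,85],[28.6,-19.1,-2.5,0,0,0,85],[28.6,-19.1,-2.5,0,0,0,85],[28.6,-19.1,-2.5,0,0,0,85],[28.6,-19.1,-2.5,0,0,0,85],[28.6,-19.1,-2.5,0,0,0,85],[28.6,-19.1,-2.5,0,0,0,85],[28.6,-19.1,-2.5,0,0,0,85],[28.6,-19.1,-2.5,0,0,0,85]],
  ],
)

```text
time_s: 1.1
eef_pos: [0.3786, -0.2925, 0.2561]
eef_rot: [-0.0, 0.991, 0.134, -0.0]
wrist_force: [-0.4, -0.5, -0.1]
opening: 0.992
grasp_force: 0.0
```

jog_arm(
  series=[
    [[28.6,-19.1,-2.5,0,0,0,85],[28.6,-19.1,-2.5,0,0,0,85],[28.6,-19.1,-2.5,0,0,0,85],[28.6,-19.1,-2.5,0,0,0,85],[28.6,-19.1,-2.5,0,0,0,85],[28.6,-19.1,-2.5,0,0,0,85],[28.6,-19.1,-2.5,0,0,0,85],[28.6,-19.1,-2.5,0,0,0,85],[28.6,-19.1,-2.5,0,0,0,85],[0,0,0,0,0,0,85]],
  ],
)

```text
time_s: 2.1
eef_pos: [0.5819, -0.0565, 0.2785]
eef_rot: [-0.001, 0.991, 0.136, 0.0]
wrist_force: [-1.1, -0.3, -0.7]
opening: 0.993
grasp_force: 0.0
```

Run:
```python
from h import *
from bench import ctrl
o=ctrl.get_obs();print(o["time_s"],o["q"].round(3),o["eef_pos"],o["eef_rot"])
c=ctrl.camera("wrist");pickle.dump(c,open("w1.pkl","wb"));cv2.imwrite("pics/w1.png",c["frame"])
print(c["fx"],c["xyz"],rot(c["rotation"]).as_matrix().round(3))
```

```text
2.1 [-3.000e-01  1.660e-01  1.528e+00  1.000e-03  1.447e+00  9.970e-01] [ 0.58189672 -0.05651709  0.27850724] [-5.60817447e-04  9.90659174e-01  1.36359821e-01  2.92938154e-04]
380.9392616424616 [ 0.6505055  -0.03807087  0.419725  ] [[ 0.271 -0.924 -0.272]
 [-0.963 -0.26  -0.075]
 [-0.002  0.282 -0.96 ]]
```

View pics/w1.png

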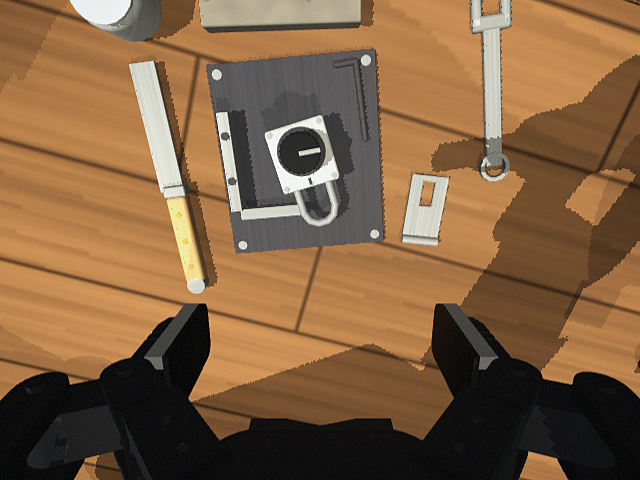

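```bash
cat >> h.py <<'E'
def comp(m,seed):
    n,l=cv2.connectedComponents(m.astype(np.uint8),connectivity=4);return l==l[seed[1],seed[0]]
def yaw(d): return np.degrees(np.arctan2(d[1],d[0]))
def wrap90(a): return (a+45)%90-45
E
python3 - <<'E'
from h import *
c=pickle.load(open("w1.pkl","rb"));p=cloud(c);f=c["frame"].astype(int);z=p[...,2]
print("plate z",np.nanmedian(z[200:230,345:375]),"bench",np.nanmedian(z[270:290,300:320]),"rail",np.nanmedian(z[150:170,230:234]),"bar",np.nanmedian(z[211:214,260:280]),'dial',np.nanmedian(z[145:158,285:295]),'body',np.nanmedian(z[170:180,285:290]))
hull=np.nan_to_num(z)>0.0025
m=comp(hull,(360,215));
m[:, :205]=0;m[:,390:]=0
r=rect(p[m]);print("plate",r,wrap90(r[4]))
top=(z>.034)&(z<.042)&(f.min(2)>110);top[:100]=0;top[200:]=0;top[:,:262]=0;top[:,350:]=0
r=rect(p[top]);print("body",top.sum(),r,wrap90(r[4]))
d=(z>.055);d[:100]=0;d[200:]=0;d[:,:262]=0;d[:,350:]=0
r=rect(p[d]);print("dial",d.sum(),r)
rd=d&(f.min(2)>110);q=p[rd];print("ridge",rd.sum(),q.mean(0),rect(q))
rl=(z>.024)&(z<.032);rl[:,:212]=0;rl[:,250:]=0;rl[:105]=0;rl[222:]=0
r=rect(p[rl]);print("rail",rl.sum(),r,wrap90(r[4]))
br=(z>.0135)&(z<.0205)&(f.min(2)>110);br[:,:236]=0;br[:,298:]=0;br[:200]=0;br[222:]=0
r=rect(p[br]);print("bar",br.sum(),r,wrap90(r[4]))
E
```

```text
plate z 0.004390148545142969 bench -0.001657245095780413 rail 0.02663196152666658 bar 0.015284522958321334 dial 0.06054431217050249 body 0.03670867679682657
plate [614.7 -24.3 200.  170.3  20.8] 20.799999999999997
body 1998 [620.6 -26.7  63.4  59.4  32.5] 32.5
dial 1361 [624.2 -24.6  38.1  38.1  15.6]
ridge 104 [ 0.62770815 -0.0329315   0.06275349] [627.6 -32.9   4.5  19.1  25.7]
rail 1206 [592.3  42.9  99.7  12.4  20.7] 20.700000000000003
bar 587 [551.3  -7.2  12.1  62.3  20.8] 20.799999999999997
```

jog_arm(
  series=[
    [[6.17,-2.4,23.5,0,0,0,85],[6.17,-2.4,23.5,0,0,0,85],[6.17,-2.4,23.5,0,0,0,85],[6.17,-2.4,23.5,0,0,0,85],[6.17,-2.4,23.5,0,0,0,85],[6.17,-2.4,23.5,0,0,0,85],[6.17,-2.4,23.5,0,0,0,85],[6.17,-2.4,23.5,0,0,0,85],[0,0,0,0,0,0,85],[0,0,0,0,0,0,85]],
  ],
)

```text
time_s: 3.15
eef_pos: [0.6219, -0.0287, 0.0906]
eef_rot: [-0.0, 0.991, 0.134, -0.001]
wrist_force: [-0.3, 0.4, 0.1]
opening: 0.996
grasp_force: 0.0
```

jog_arm(
  series=[
    [[1.1,-1.1,12,0,0,0,85],[1.1,-1.1,12,0,0,0,85],[1.1,-1,12,0,0,0,85],[0,0,12.6,0,0,0,85],[0,0,0,0,0,0,60],[0,0,0,0,0,0,40],[0,0,0,0,0,0,30],[0,0,0,0,0,0,30],[0,0,0,0,0,0,30],[0,0,0,0,0,0,30]],
  ],
)

```text
time_s: 4.15
eef_pos: [0.6258, -0.024, 0.0432]
eef_rot: [0.0, 0.991, 0.135, 0.001]
wrist_force: [0.1, 0.4, 4.1]
opening: 0.426
grasp_force: 60.8
```

jog_arm(
  series=[
    [[0,0,-0.3,0,0,0.1,30],[0,0,0,0,0,0.1,30],[-4.3,-4.4,0,0,0,0,30],[-4.3,-4.4,0,0,0,0,30],[-4.3,-4.4,0,0,0,0,30],[-4.3,-4.4,0,0,0,0,30],[-4.3,-4.4,0,0,0,0,30],[-4.3,-4.4,0,0,0,0,30],[-4.3,-4.4,0,0,0,0,30],[0,0,0,0,0,0,30]],
  ],
)

```text
time_s: 5.15
eef_pos: [0.5934, 0.0049, 0.0432]
eef_rot: [0.0, 0.999, 0.035, 0.001]
wrist_force: [4.2, -2.4, 4.4]
opening: 0.421
grasp_force: 60.8
```

```bash
cat >> h.py <<'E'
O=np.array([588.2,3.0]);JY=20.75
def tojig(xy): 
    a=np.radians(JY);d=np.asarray(xy)-O;return np.array([d[0]*np.cos(a)+d[1]*np.sin(a),-d[0]*np.sin(a)+d[1]*np.cos(a)]).round(1)
def snap(n,name="wrist",crop=None):
    from bench import ctrl
    o=ctrl.get_obs();x=rot(o["eef_rot"]).as_matrix()[:,0]
    print("t",o["time_s"],"tcp",o["eef_pos"].round(4),"jig",tojig(o["eef_pos"][:2]*1000),"yaw",yaw(x).round(2),"F",o["wrist_force"].round(1),"T",o["torque"].round(2),"q6",o["q"][5].round(2))
    c=ctrl.camera(name);pickle.dump(c,open(n+".pkl","wb"))
    f=c["frame"]
    if crop: u,v,w,h=crop;f=cv2.resize(f[v:v+h,u:u+w],None,fx=3,fy=3,interpolation=cv2.INTER_CUBIC)
    cv2.imwrite(f"pics/{n}.png",f);return c
E
python3 - <<'E'
from h import *
snap("w2")
E
```

```text
t 5.15 tcp [0.5934 0.0049 0.0432] jig [ 5.5 -0. ] yaw 4.05 F [ 4.2 -2.4  4.4] T [-0.4  -0.64  0.  ] q6 1.31
```

View pics/w2.png

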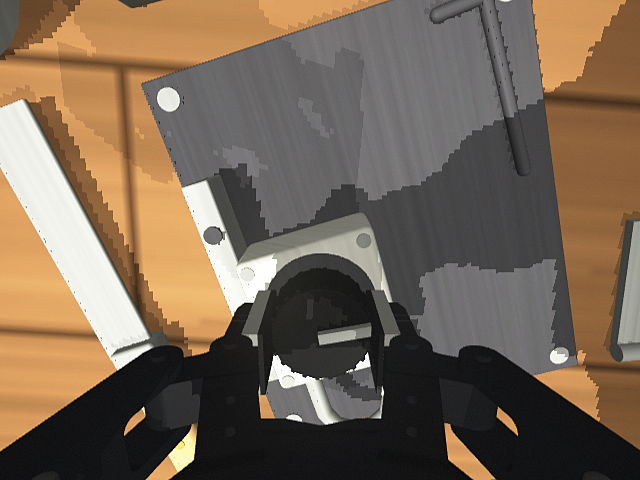

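```bash
cat >> h.py <<'E'
def body(c):
    p=cloud(c);f=c["frame"].astype(int);P=p.reshape(-1,3)*1000
    j=np.full(p.shape,np.nan);a=np.radians(JY);d=P[:,:2]-O
    J=np.stack([d[:,0]*np.cos(a)+d[:,1]*np.sin(a),-d[:,0]*np.sin(a)+d[:,1]*np.cos(a),P[:,2]],1)
    br=f.min(2).reshape(-1)>75
    k=br&(J[:,2]>33.5)&(J[:,2]<41)&(abs(J[:,0])<50)&(J[:,1]>-45)&(J[:,1]<45)
    T=J[k]
    for y in(-25,-15,-5,5,15,25):
        s=T[abs(T[:,1]-y)<2,0];print("y",y,"x max/min",s.max().round(1) if len(s) else None,s.min().round(1) if len(s) else None)
    for x in(-25,-15,15,20,25,29):
        s=T[abs(T[:,0]-x)<2,1];print("x",x,"y max/min",s.max().round(1) if len(s) else None,s.min().round(1) if len(s) else None)
    k=(J[:,2]>22)&(J[:,2]<30)&(J[:,0]>34)&(J[:,0]<66)&(J[:,1]>20)&(J[:,1]<50)
    if k.any():print("rail y",J[k][:,1].min().round(1),J[k][:,1].max().round(1),"xmax",J[(J[:,2]>22)&(J[:,2]<30)&(J[:,1]>32)&(J[:,1]<40)&(J[:,0]<90)][:,0].max().round(1))
    return J
E
python3 - <<'E'
from h import *
body(pickle.load(open("w2.pkl","rb")))
E
```

```text
y -25 x max/min 32.2 3.7
y -15 x max/min 32.0 -28.9
y -5 x max/min 32.0 -31.3
y 5 x max/min 32.1 26.6
y 15 x max/min 31.8 -31.3
y 25 x max/min 31.9 -30.7
x -25 y max/min 29.4 -13.6
x -15 y max/min 28.4 24.6
x 15 y max/min 29.6 -30.1
x 20 y max/min 29.5 -30.1
x 25 y max/min 29.2 -30.2
x 29 y max/min 29.4 -30.2
rail y 29.3 42.0 xmax 67.7
```

jog_arm(
  series=[
    [[-0.8,0,0,0,0,0,30],[-0.7,0.1,0,0,0,0,30],[0,0,0,0,0,0,30],[0,0,0,0,0,0,30],[0,0,0,0,0,0,30],[0,0,0,0,0,0,30],[0,0,0,0,0,0,30],[0,0,0,0,0,0,30],[0,0,0,0,0,0,30],[0,0,0,0,0,0,30]],
  ],
)

```text
time_s: 6.2
eef_pos: [0.593, 0.0048, 0.0433]
eef_rot: [-0.0, 0.999, 0.035, 0.002]
wrist_force: [7.7, -0.6, 3.8]
opening: 0.417
grasp_force: 60.7
```

Run:
```python
from h import *
body(snap("w3"))
```

```text
t 6.2 tcp [0.593  0.0048 0.0433] jig [ 5.1 -0. ] yaw 4.01 F [ 7.7 -0.6  3.8] T [-0.11 -1.24 -0.01] q6 1.31
y -25 x max/min 31.8 3.2
y -15 x max/min 31.9 -29.7
y -5 x max/min 31.8 -31.8
y 5 x max/min 31.9 26.2
y 15 x max/min 31.9 -31.9
y 25 x max/min 31.9 -32.5
x -25 y max/min 29.3 -13.7
x -15 y max/min 28.4 24.7
x 15 y max/min 29.8 -30.3
x 20 y max/min 29.4 -30.2
x 25 y max/min 29.8 -30.3
x 29 y max/min 29.2 -30.2
rail y 29.3 42.1 xmax 67.7
```

jog_arm(
  series=[
    [[0,0,0,0,0,0.12,30],[0,0,0,0,0,0.12,30],[0,0,0,0,0,0.12,30],[0,0,0,0,0,0.12,30],[0,0,0,0,0,0.12,30],[0,0,0,0,0,0.12,30],[0,0,0,0,0,0.12,30],[0,0,0,0,0,0.12,30],[0,0,0,0,0,0.12,30],[0,0,0,0,0,0.12,30]],
  ],
)

```text
time_s: 7.25
eef_pos: [0.5926, 0.0047, 0.0437]
eef_rot: [-0.001, 0.843, -0.538, 0.001]
wrist_force: [3.9, 0.6, 7.4]
opening: 0.419
grasp_force: 60.8
```

jog_arm(
  series=[
    [[0,0,0,0,0,0.1,30],[0,0,0,0,0,0.1,30],[0,0,0,0,0,0,30],[0,0,0,0,0,0,30],[0,0,0,0,0,0,30],[0,0,0,0,0,0,30],[0,0,0,0,0,0,30],[0,0,0,0,0,0,30],[0,0,0,0,0,0,30],[0,0,0,0,0,0,30]],
  ],
)

```text
time_s: 8.25
eef_pos: [0.5925, 0.005, 0.0436]
eef_rot: [-0.001, 0.787, -0.617, 0.001]
wrist_force: [4.0, -0.0, 8.0]
opening: 0.42
grasp_force: 60.8
```

```bash
cat >> h.py <<'E'
def ridge(c):
    p=cloud(c);f=c["frame"].astype(int).min(2);a=np.radians(JY)
    J=np.apply_along_axis(tojig,-1,p[...,:2].reshape(-1,2)*1000);z=p[...,2].reshape(-1)*1000;f=f.reshape(-1)
    k=(np.hypot(J[:,0]-4,J[:,1])<19)&(z>58)&(z<70)&(f>90);q=J[k];print("ridge",k.sum(),q.mean(0).round(1))
    w,v=np.linalg.eigh(np.cov(q.T));print("axis yaw in jig",yaw(v[:,1]),"sd",np.sqrt(w))
E
python3 - <<'E'
from h import *
c=snap("w4",crop=(190,190,260,200));body(c);ridge(c)
E
```

```text
t 8.25 tcp [0.5925 0.005  0.0436] jig [4.7 0.3] yaw -76.21 F [ 4. -0.  8.] T [ 0.03 -0.62 -0.04] q6 2.71
y -25 x max/min 31.8 -32.1
y -15 x max/min 32.0 -31.9
y -5 x max/min 32.0 -31.6
y 5 x max/min -28.8 -31.5
y 15 x max/min None None
y 25 x max/min 29.1 -13.6
x -25 y max/min 2.9 -30.6
x -15 y max/min 28.2 -30.8
x 15 y max/min -14.9 -31.4
x 20 y max/min -9.8 -31.6
x 25 y max/min 28.3 -31.8
x 29 y max/min 27.3 -31.8
rail y 40.4 41.2 xmax 34.0
ridge 742 [-4.6 -2. ]
axis yaw in jig -162.10643120900136 sd [2.47925214 6.42189852]
```

View pics/w4.png

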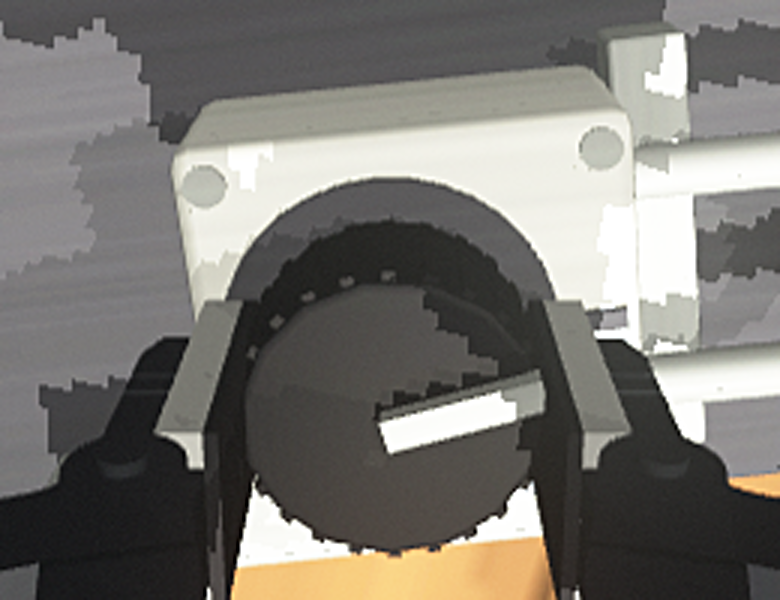

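jog_arm(
  series=[
    [[0,0,0,0,0,0.05,30],[0,0,0,0,0,0.05,30],[0,0,0,0,0,0.05,30],[0,0,0,0,0,0,30],[0,0,0,0,0,0,30],[0,0,0,0,0,0,30],[0,0,0,0,0,0,30],[0,0,0,0,0,0,30],[0,0,0,0,0,0,30],[0,0,0,0,0,0,30]],
  ],
)

```text
time_s: 9.3
eef_pos: [0.5924, 0.0053, 0.0436]
eef_rot: [-0.001, 0.738, -0.674, 0.001]
wrist_force: [4.1, 0.8, 8.9]
opening: 0.423
grasp_force: 60.8
```

```bash
cat >> h.py <<'E'
def ridge2(c,u0,u1,v0,v1,thr=150):
    p=cloud(c);f=c["frame"].min(2);m=np.zeros(f.shape,bool);m[v0:v1,u0:u1]=True
    m&=(f>thr)&(p[...,2]>.059)&(p[...,2]<.069);m=m.astype(np.uint8)
    n,l,s,_=cv2.connectedComponentsWithStats(m);i=1+s[1:,4].argmax();q=p[l==i][:,:2]*1000
    q=np.array([tojig(a) for a in q]);w,v=np.linalg.eigh(np.cov(q.T));print("ridge",len(q),q.mean(0),"len sd",np.sqrt(w),"dial deg(+=cw)",-(yaw(v[:,1])%180 if yaw(v[:,1])%180<90 else yaw(v[:,1])%180-180), "rect",rect(q/1000))
E
python3 - <<'E'
from h import *
ridge2(pickle.load(open("w4.pkl","rb")),300,375,305,345)
ridge2(pickle.load(open("w1.pkl","rb")),270,335,125,175)
c=snap("w5",crop=(190,190,260,200));ridge2(c,300,375,300,350)
E
```

```text
ridge 516 [-3.64321705 -1.87751938] len sd [1.46159525 5.19329127] dial deg(+=cw) -8.460446341757034 rect [-4.6 -1.5 20.4  6.6  8.3]
ridge 91 [ 24.37252747 -47.52307692] len sd [1.11989817 5.69520986] dial deg(+=cw) 84.14675798376255 rect [ 24.3 -47.5   4.   19.3   5.6]
t 9.3 tcp [0.5924 0.0053 0.0436] jig [4.8 0.6] yaw -84.81 F [4.1 0.8 8.9] T [ 0.31 -0.45 -0.1 ] q6 2.86
ridge 437 [-2.51990847 -0.35354691] len sd [1.49284067 4.68780525] dial deg(+=cw) 1.4121644200258743 rect [-4.6  0.1  6.7 20.3 89.2]
```

View pics/w5.png

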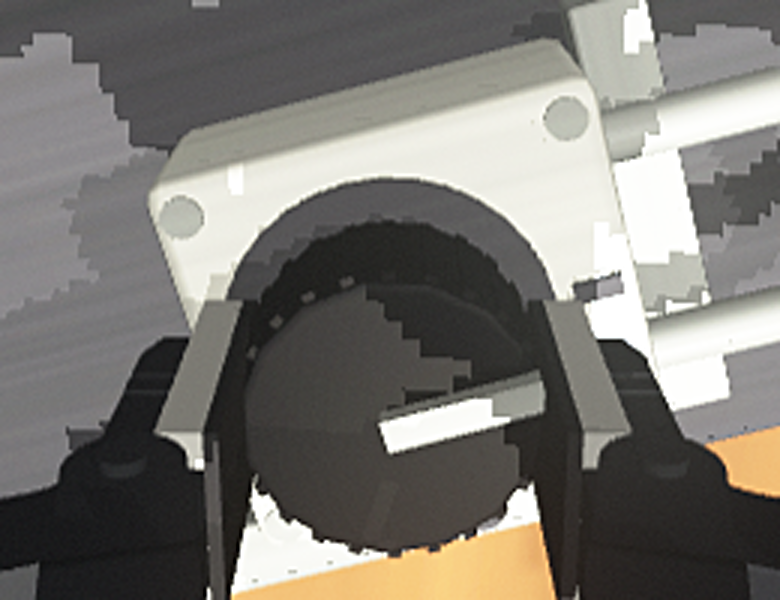

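jog_arm(
  series=[
    [[0,0,0,0,0,0,60],[0,0,0,0,0,0,60],[0,0,0,0,0,0,60],[0,0,0,0,0,0,60],[0,0,-10,0,0,0,60],[0,0,-15,0,0,0,60],[0,0,-25,0,0,-0.14,60],[0,0,-20,0,0,-0.14,60],[0,0,0,0,0,-0.14,60],[0,0,0,0,0,-0.14,60]],
  ],
)

```text
time_s: 10.35
eef_pos: [0.5927, 0.0042, 0.1154]
eef_rot: [-0.001, 0.897, -0.441, 0.002]
wrist_force: [-0.9, -0.6, -0.6]
opening: 0.701
grasp_force: 0.0
```

jog_arm(
  series=[
    [[0,0,0,0,0,-0.14,60],[0,0,0,0,0,-0.14,60],[0,0,0,0,0,-0.14,60],[0,0,0,0,0,-0.14,60],[0,0,0,0,0,-0.14,60],[0,0,0,0,0,-0.14,60],[0,0,0,0,0,-0.14,60],[0,0,0,0,0,-0.14,60],[0,0,0,0,0,-0.14,60],[0,0,0,0,0,0,60]],
  ],
)

```text
time_s: 11.35
eef_pos: [0.592, 0.0043, 0.114]
eef_rot: [0.0, 0.986, 0.17, 0.001]
wrist_force: [0.5, -0.8, 0.5]
opening: 0.703
grasp_force: 0.0
```

Run:
```python
from h import *
c=snap("w6");body(c);ridge2(c,200,440,150,460)
```

```text
t 11.35 tcp [0.592  0.0043 0.114 ] jig [ 4.  -0.1] yaw 19.54 F [ 0.5 -0.8  0.5] T [ 0.04 -0.01  0.02] q6 1.04
y -25 x max/min 32.3 -31.3
y -15 x max/min 32.0 -30.8
y -5 x max/min 32.0 -31.5
y 5 x max/min 31.8 -31.6
y 15 x max/min 32.1 -31.2
y 25 x max/min 32.1 -31.5
x -25 y max/min 29.4 -30.1
x -15 y max/min 29.5 -29.9
x 15 y max/min 29.7 -30.0
x 20 y max/min 29.7 -30.0
x 25 y max/min 29.7 -29.9
x 29 y max/min 29.4 -29.9
rail y 29.7 42.0 xmax 67.6
ridge 209 [-6.11913876 -0.15550239] len sd [1.15112147 5.57026051] dial deg(+=cw) -0.10153093191738094 rect [-5.2 -0.2 19.6  3.9  0. ]
```

View pics/w6.png

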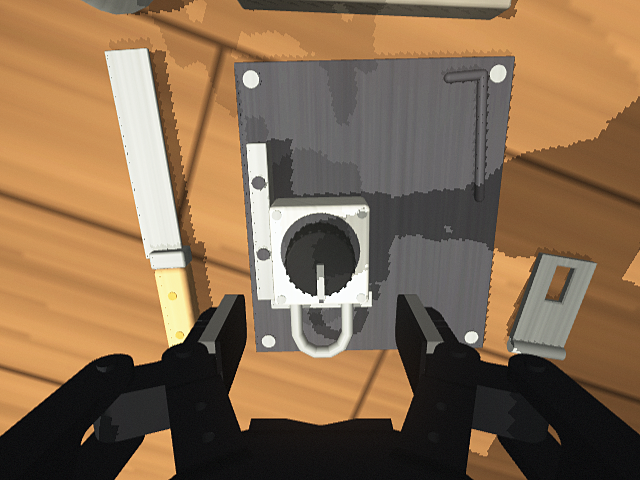

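jog_arm(
  series=[
    [[-16,0,0,0,0,-0.021,60],[-16,0,0,0,0,0,60],[-16,0,0,0,0,0,60],[-16,0,0,0,0,0,60],[0,0,20,0,0,0,60],[0,0,20,0,0,0,60],[0,0,20,0,0,0,60],[0,0,15,0,0,0,60],[0,0,10,0,0,0,60],[0,0,0,0,0,0,60]],
  ],
)

```text
time_s: 12.4
eef_pos: [0.5306, -0.0176, 0.0264]
eef_rot: [-0.0, 0.984, 0.179, -0.001]
wrist_force: [-0.2, 1.2, 0.1]
opening: 0.699
grasp_force: 0.0
```

Run:
```python
from h import *
c=snap("w7")
```

```text
t 12.4 tcp [ 0.5306 -0.0176  0.0264] jig [-61.2   1.1] yaw 20.6 F [-0.2  1.2  0.1] T [-0.02 -0.04  0.02] q6 0.95
```

jog_arm(
  series=[
    [[0.5,0.6,4,0,0,0,60],[0.5,0.5,4,0,0,0,60],[0,0,3,0,0,0,60],[0,0,0,0,0,0,50],[0,0,0,0,0,0,40],[0,0,0,0,0,0,35],[0,0,0,0,0,0,35],[0,0,0,0,0,0,35],[0,0,0,0,0,0,35],[0,0,0,0,0,0,35]],
  ],
)

```text
time_s: 13.45
eef_pos: [0.5327, -0.0185, 0.0168]
eef_rot: [-0.0, 0.984, 0.179, -0.0]
wrist_force: [-3.0, 0.3, 6.1]
opening: 0.457
grasp_force: 59.8
```

jog_arm(
  series=[
    [[-2.5,0,0,0,0,0,35],[-2.5,0,0,0,0,0,35],[-2.5,0,0,0,0,0,35],[-2.5,0,0,0,0,0,35],[-2.5,0,0,0,0,0,35],[-2.5,0,0,0,0,0,35],[-2.5,0,0,0,0,0,35],[-2.5,0,0,0,0,0,35],[-1.5,0,0,0,0,0,35],[0,0,0,0,0,0,35]],
  ],
)

```text
time_s: 14.45
eef_pos: [0.5155, -0.0251, 0.017]
eef_rot: [-0.0, 0.984, 0.179, 0.004]
wrist_force: [13.8, 10.6, -6.2]
opening: 0.454
grasp_force: 61.2
```

Run:
```python
from h import *
c=snap("w8");J=body(c)
k=(J[:,2]>21)&(J[:,2]<34)&(abs(J[:,1])<9)&(J[:,0]<-40);print("bow end x",np.percentile(J[k,0],[0,2,5]) if k.any() else None)
```

```text
t 14.45 tcp [ 0.5155 -0.0251  0.017 ] jig [-77.9  -0.6] yaw 20.58 F [13.8 10.6 -6.2] T [ 1.71 -2.12 -0.11] q6 0.93
y -25 x max/min 27.6 -32.1
y -15 x max/min 28.1 -32.0
y -5 x max/min -16.6 -32.0
y 5 x max/min -15.3 -32.3
y 15 x max/min 27.9 -32.3
y 25 x max/min 27.9 -32.3
x -25 y max/min 29.2 -30.6
x -15 y max/min 29.1 -30.5
x 15 y max/min 29.3 -30.5
x 20 y max/min 29.3 -30.4
x 25 y max/min 29.3 -30.3
x 29 y max/min 29.2 -30.3
bow end x [-94.03419954 -93.20108718 -92.58473808]
```

View pics/w8.png

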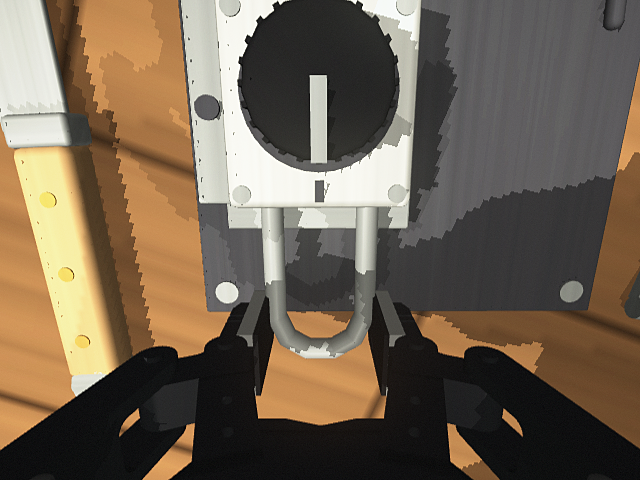

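jog_arm(
  series=[
    [[2.5,0,0,0,0,0,35],[0,4,0,0,0,0,35],[0,5,0,0,0,0,35],[0,5,0,0,0,0,35],[0,5,0,0,0,0,35],[0,5,0,0,0,0,35],[0,5,0,0,0,0,35],[0,5,0,0,0,0,35],[0,3,0,0,0,0,35],[0,0,0,0,0,0,35]],
  ],
)

```text
time_s: 15.5
eef_pos: [0.5285, -0.0593, 0.0164]
eef_rot: [-0.001, 0.984, 0.179, 0.001]
wrist_force: [5.8, 6.4, 0.8]
opening: 0.451
grasp_force: 61.9
```

jog_arm(
  series=[
    [[0,0,0,0,0,0,55],[0,0,0,0,0,0,60],[0,0,0,0,0,0,60],[0,0,-15,0,0,0,60],[0,0,-20,0,0,0,60],[0,0,-25,0,0,0,60],[0,0,-25,0,0,0,60],[0,0,-20,0,0,0,60],[0,0,0,0,0,0,85],[0,0,0,0,0,0,85]],
  ],
)

```text
time_s: 16.5
eef_pos: [0.5282, -0.06, 0.1222]
eef_rot: [0.0, 0.984, 0.179, 0.001]
wrist_force: [-0.4, -0.1, 0.0]
opening: 0.988
grasp_force: 0.0
```

Run:
```python
from h import *
c=snap("w9");p=cloud(c);f=c["frame"].min(2);z=p[...,2]
m=(z>.034)&(z<.042)&(f>100)
n,l,s,_=cv2.connectedComponentsWithStats(m.astype(np.uint8));i=1+s[1:,4].argmax();q=p[l==i]
r=rect(q);print("body",s[i],r,wrap90(r[4]),"jig",tojig(r[:2]))
J=body(c);k=(J[:,2]>21)&(J[:,2]<34)&(J[:,1]<-20)&(J[:,1]>-60)&(J[:,0]<-50);print("bow end x",np.percentile(J[k,0],[0,2,5]))
```

```text
t 16.5 tcp [ 0.5282 -0.06    0.1222] jig [-78.5 -37.7] yaw 20.67 F [-0.4 -0.1  0. ] T [-0.   -0.02 -0.02] q6 0.87
body [ 264   54  108  118 6174] [601.1 -31.4  63.5  59.5  21.2] 21.200000000000003 jig [ -0.1 -36.7]
y -25 x max/min 31.6 -32.1
y -15 x max/min 31.7 -32.0
y -5 x max/min 24.6 -3.0
y 5 x max/min None None
y 15 x max/min None None
y 25 x max/min None None
x -25 y max/min -7.2 -45.0
x -15 y max/min -7.1 -44.9
x 15 y max/min -7.1 -19.4
x 20 y max/min -6.8 -24.3
x 25 y max/min -6.9 -44.6
x 29 y max/min -7.0 -44.6
rail y 29.4 42.2 xmax 60.0
bow end x [-93.89766922 -92.32106214 -91.09548173]
```

View pics/w9.png

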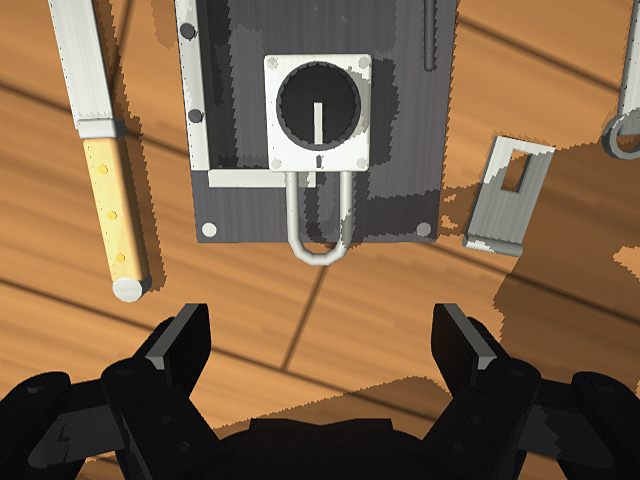

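jog_arm(
  series=[
    [[19,-0.2,0,0,0,0,85],[19,-0.2,0,0,0,0,85],[19,-0.2,0,0,0,0,85],[18.5,-0.2,0,0,0,0,85],[0,-0.2,20,0,0,0,85],[0,0,20,0,0,0,85],[0,0,20,0,0,0,85],[0,0,10,0,0,0,85],[0,0,0,0,0,0,85],[0,0,0,0,0,0,85]],
  ],
)

```text
time_s: 17.55
eef_pos: [0.5982, -0.0323, 0.0514]
eef_rot: [-0.0, 0.984, 0.179, -0.0]
wrist_force: [-0.4, -1.1, 0.2]
opening: 0.998
grasp_force: 0.0
```

Run:
```python
from h import *
snap("w10")
```

```text
t 17.55 tcp [ 0.5982 -0.0323  0.0514] jig [ -3.1 -36.6] yaw 20.67 F [-0.4 -1.1  0.2] T [ 0.01 -0.02  0.01] q6 0.96
```

jog_arm(
  series=[
    [[0,0,12,0,0,0,85],[0,0,12,0,0,0,85],[0,0,12,0,0,0,85],[0,0,0,0,0,0,70],[0,0,0,0,0,0,55],[0,0,0,0,0,0,50],[0,0,0,0,0,0,50],[0,0,0,0,0,0,50],[0,0,0,0,0,0,50],[0,0,0,0,0,0,50]],
  ],
)

```text
time_s: 18.6
eef_pos: [0.5982, -0.0322, 0.0154]
eef_rot: [-0.0, 0.984, 0.179, -0.0]
wrist_force: [0.7, -0.1, -3.9]
opening: 0.686
grasp_force: 67.4
```

jog_arm(
  series=[
    [[0,0,-5,0,0,0,50],[0,0,-10,0,0,0,50],[0,0,-20,0,0,0,50],[0,0,-25,0,0,0,50],[0,0,-30,0,0,0,50],[0,0,-30,0,0,0,50],[0,0,-30,0,0,0,50],[0,0,-25,0,0,0,50],[0,0,-15,0,0,0,50],[0,0,-10,0,0,0,50]],
  ],
)

```text
time_s: 19.6
eef_pos: [0.5987, -0.0323, 0.2175]
eef_rot: [0.0, 0.984, 0.179, 0.001]
wrist_force: [0.1, -0.3, -4.1]
opening: 0.686
grasp_force: 67.5
```

jog_arm(
  series=[
    [[0,0,0,0,0,0,50],[0,0,0,0,0,0,50],[0,0,0,0,0,0,50],[0,0,0,0,0,0,50],[0,0,0,0,0,0,50],[0,0,0,0,0,0,50],[0,0,0,0,0,0,50],[0,0,0,0,0,0,50],[0,0,0,0,0,0,50],[0,0,0,0,0,0,50]],
  ],
)

```text
time_s: 20.6
eef_pos: [0.5983, -0.0322, 0.2156]
eef_rot: [0.0, 0.984, 0.179, 0.0]
wrist_force: [-0.3, 0.9, -4.4]
opening: 0.687
grasp_force: 67.5
```

Run:
```python
from h import *
c=snap("w11",name="scene")
```

```text
t 20.6 tcp [ 0.5983 -0.0322  0.2156] jig [ -3.  -36.5] yaw 20.67 F [-0.3  0.9 -4.4] T [-0.02 -0.02  0.02] q6 0.96
```

View pics/w11.png

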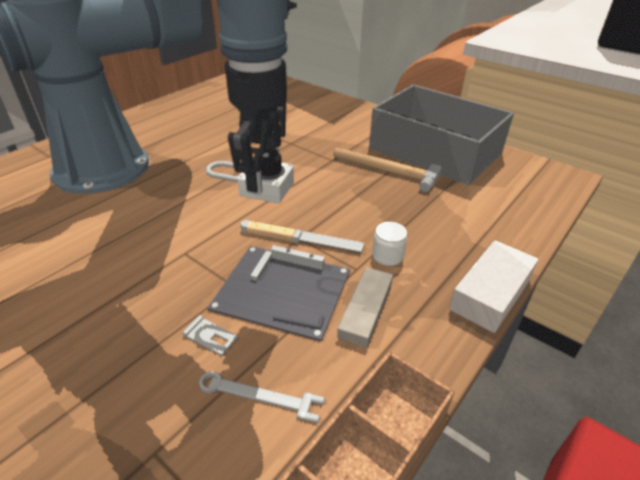

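The scene picture shows the lock held level in the air at about (265,180), with its shackle extended at (220,170). The bystanders lie where they were. The lock's underside is at about 0.206 m.

```bash
python3 -c "
from bench import ctrl
print(ctrl.hand_in())"
```

```text
the job is handed in; nothing more can be done
None
```

The padlock was seated, dialled to the shackle, opened fully, and handed in at 20.6 s, held by its body about 20 cm above the bench; the hand-in call returned no verdict.

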